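# Build up the ring press tool on its locating pins

## Robot

A 7-joint arm with a two-finger parallel gripper is mounted at the origin on the work surface. World frame = base frame: x ahead of the robot, y to its left, z up, the work surface at z = 0. Lengths are in mm, angles in rad, forces in N, time in s.
With the tool pointing down it reaches from about 400 to 875 mm from the base axis. Payload 19.3 kg.
Tool frame: the origin (TCP) lies at the very end of the fingers, on their centre line; the grasp point (between the pads) lies 19 mm behind it (ctrl.pinch_z is the z of the grasp point in the tool frame, in mm); z points along the fingers, y is the line along which they close (so a half turn about z gives the same grasp; the last joint's range is limited). The gripper opens to 85 mm and grips with 20 to 120 N. Pads are 22 mm wide; open, the fingers measure 114 mm over their backs; the gripper's body (76 mm by 85 mm) begins 54 mm behind the grasp point. The pads swing forward as they close: fully open they stand 13 mm farther back than shut.
Start: joints at [-1.32, 0.521, -0.036, 1.599, 0.021, 1.021, -0.113], TCP at [197.097, 593.1, 231.291] pointing down, gripper open.
Joint ranges: [-2.91, 2.91], [-0.3, 2.13], [-1.5, 1.42], [0.17, 2.43], [-1.26, 4.41], [0.16, 1.93], [-2.52, 2.52]. Speed limits (rad/s): [1.89, 1.89, 2.39, 2.39, 3.01, 3.01, 3.01].

## Interface

Orientations are given as a unit quaternion [w, x, y, z].
In Python, from plant import telemetry, cams, sign_off, ctrl gives the robot as it stands. The module is installed in compiled form; this text tells all that it offers.
- The arm moves only by the shell command python3 -m handwheel 'ROWS' [FORCE]. ROWS is a JSON object of lists of equal length, an entry for each row: "twist": the turn, a rotation vector about the tool's x, y, z in rad, a list of three; "dp": the shift along the tool's x, y, z in mm, a list of three; "gripper": the finger opening in mm, from 0 to 85.4. In form: {"twist": [[rx, ry, rz], ...], "dp": [[dx, dy, dz], ...], "gripper": [gripper, ...]}. A call has 1 to 5 rows; each row shifts and turns the commanded pose from where the row before left it, along the tool's axes as they then stand; what a row does not reach is not made up. A row lasts 1/8 s, in which the tool goes at most 62.5 mm and 10.7 degrees, less where a joint would pass 70% of its speed; a pose out of reach is approached as far as the arm can. A call with a gripper value outside its range is refused whole. The fingers move at their own pace and stop on an object; FORCE is the grip in N (left out, the last holds). Time passes only in rows, so rows that do not move let the fingers close. It gives the time, the measured TCP pose, the force, the opening and the grip force at its end, in the units of the state.
- telemetry.read_state(): the state, without advancing time (a new reading comes with each control period).
- cams.read_camera(name): name is "scene" or "side" or "wrist"; returns (picture, depth): 400x640x3 uint8, red, green, blue; 400x640 float32, mm along the optical axis (not along the pixel's ray), 0 where there is no reading.
- cams.camera_params(name): a dict with "camera_matrix" (3x3 intrinsics, pixels), "D" ([k1, k2, p1, p2, k3] as OpenCV has them; the pictures are not rectified), "R" (3x3) and "t" (3): a world point X has camera coordinates R X + t; the wrist camera has in their place "T_tool_cam" (4x4, takes a point from camera to tool coordinates, whose origin is the TCP and whose axes are the flange's). Camera axes: x right, y down, z forward; pixel columns grow to the right and rows downward; lengths in mm; the calibration is good to about 2 mm. A picture is of the moment at which its call begins: read the wrist's pose just before it. camera_params takes no time and is no camera call.
- sign_off(): hands the job in; it is judged then, once.
The state is a dict: "time_s": time; "joint_positions": joint angles; "joint_velocities": joint speeds; "joint_efforts": joint torques, N m; "tool_pos": TCP position; "eef_rot": TCP orientation; "wrist_force": force on the tool from outside, world axes, zero at the start; "wrist_torque": the same for the moment, N m; "gripper_width": finger opening in mm; "gripper_force": force on a finger pad.
Only numpy, scipy, OpenCV 4.12 (cv2) and the standard library are available. Lean on these libraries where they do the work, as an engineer would, in place of code of your own. Each camera call takes 0.05 s, during which the arm holds its last target. There are 200 camera calls.

## Task

Build up the press tool for the napkin ring: seat the aluminium base plate fully down on both locating pins of the die shoe, the long steel block, either way round; then slip the dark die collar over the plate's post, neck upward, then set the larger silver ring over the collar's neck, and last the pusher, knob upward, over the post so that its foot rests on the ring. Everything must sit flat, let go and at rest; leave the small silver ring, the pliers and the file where they lie.

Things in the scene. Friction and masses are not known exactly. Their poses are not given: they have to be found in the camera images.
- shoe: Die shoe, fixed; far row, place and yaw vary. Grey foot 84 (x) x 170 (y) x 10 mm; on it a dark steel bed 56 x 156 mm, top 30 mm above bench. Two upright pins on the bed: y=-52 mm round, diameter 10; y=+52 diamond (square section on edge), 10 mm over corners. Each 14 mm tall: straight for 8 mm, then tapering to 5 mm. Origin: centre of underside; z up, y along the pin line.
- plate: Base plate, loose, aluminium, 64 (x) x 140 (y) x 14 mm, 0.4 kg, lying flat, long side within 35 degrees of world y. Two alike 13 mm through holes at y=-52 and +52 mm, x=0, for the pins (flush with its top when seated on the bed). Fixed steel post in its middle: diameter 16, 42 mm tall above the plate, top 6 mm tapering to 8 mm. Grip across the 64 mm width. Origin: centre of underside; z up.
- die: Die collar, loose, dark steel, standing neck up, 0.25 kg: round body diameter 56 mm, 14 mm tall, then a neck of diameter 30 mm, 6 mm more (20 mm in all); bore of diameter 22 mm right through. Grip the body across its diameter. Origin: centre of underside; z up along the axis.
- band: Silver napkin ring, the larger of the two rings of this kind: outer diameter 46 mm, inner 38 mm, 16 mm tall, lying with its hole upright, 0.06 kg; both ends alike. In place it stands on the die collar's 14 mm high shoulder, round the neck, and rises 10 mm above the neck. Origin: centre of underside; z along the axis.
- pusher: Pusher, loose, bright steel, standing foot down, 0.32 kg: foot diameter 50 mm, 17 mm tall, with a blind bore in its underside, diameter 22 mm, 17 mm deep; above it a solid knob, diameter 26 mm, up to 50 mm overall height (top 5 mm tapers). Grip the knob. In place the foot stands on the larger ring, the post's top 12 mm in its bore. Origin: centre of underside; z up.
- small_ring: Bystander: small silver ring, outer diameter 33 mm, 12 mm tall, loose; too small for the collar's neck. Leave it. Origin: centre of the underside.
- pliers: Bystander: pliers with green handles, about 170 mm long, 14 mm high, lying loose near the right edge of the work area. Leave them. Origin under the middle, near the joint; x toward the jaws.
- file: Bystander: flat file with wooden handle, about 260 mm long, 22 mm high, lying loose near the left edge of the work area. Leave it. Origin under the middle; x toward the tip.

How it is judged (in metres and radians):
On the way, in this order (a step that is already met when the one before it is completed fails the run):
1. the base plate is seated flat on the shoe over both pins (horizontal distance between plate and shoe below 0.004 m and angle between the y axis of plate and the y axis of shoe, either way round below 0.08 rad and angle between plate's own z axis and vertical below 0.04 rad and z of plate in the frame of shoe between 0.027 and 0.0325 m), for 0.2 s.
2. the die collar is down over the post, flat on the plate, neck up (horizontal distance between die and plate below 0.005 m and angle between die's own z axis and vertical below 0.06 rad and z of die in the frame of plate between 0.0115 and 0.0165 m), for 0.2 s.
3. the larger silver ring stands on the collar's shoulder, round its neck (horizontal distance between band and die below 0.006 m and ((angle between band's own z axis and vertical below 0.1 rad and z of band in the frame of die between 0.0115 and 0.0165 m) or (angle between band's own z axis and vertical above 3.04 rad and z of band in the frame of die between 0.0275 and 0.0325 m))), for 0.2 s.
At the end, for the whole second after the job is handed in: Plate flat on the shoe over both pins (4 mm, 0.08 rad, height 3 mm); collar neck up on the plate (5 mm); larger ring on the collar's shoulder (6 mm); pusher upright on the ring over the post (5 mm from the plate's centre); heights within 2.5 mm; all at rest (all of step 1 and all of step 2 and all of step 3 and horizontal distance between pusher and plate below 0.005 m and angle between pusher's own z axis and vertical below 0.06 rad and z of pusher in the frame of die between 0.0275 and 0.0325 m and linear speed of each of plate, die, band, pusher below 0.02 m/s); the robot touches nothing.
It fails at once if the small silver ring was shifted by more than 30 mm (distance of small_ring from where it was at the start of the episode above 0.03 m).
It fails at once if the pliers were shifted by more than 30 mm (distance of pliers from where it was at the start of the episode above 0.03 m).
It fails at once if the file was shifted by more than 30 mm (distance of file from where it was at the start of the episode above 0.03 m).
It also fails if it takes over 125 s, if anything falls off the work surface, if the arm or the gripper's body presses on something with over 40 N, if the wrist force passes 120 N, or if a joint passes its speed limit or range.

## Working session

There is one attempt and no reset: what is moved stays moved. The work goes in short steps, Python scripts to look and compute and a shell command to move; the robot and the scene stay as the last step left them, time stands still between calls to the robot, and variables do not carry over. Pictures are saved under pics/ and viewed, at most 14 in all, crops included, and the job is handed in when it is done.

```bash
mkdir -p pics; python3 - <<'E'
from plant import telemetry, cams, ctrl
import cv2,numpy as np
s=telemetry.read_state()
for k in ("time_s","tool_pos","eef_rot","gripper_width","wrist_force"): print(k,s[k])
print(ctrl.pinch_z)
for n in ("scene","side","wrist"):
    im,d=cams.read_camera(n); cv2.imwrite(f"pics/{n}0.png",im[...,::-1]); np.savez(f"pics/{n}0.npz",im=im,d=d)
    p=cams.camera_params(n); print(n,{k:np.round(v,3).tolist() for k,v in p.items()})
E
```

```text
time_s 0.0
tool_pos [196.98442748 592.79721221 230.71913902]
eef_rot [-4.53341629e-05  1.59699976e-01  9.87165428e-01 -5.77320951e-04]
gripper_width 85.34231870969062
wrist_force [ 0.10482132 -0.97016454 -0.3659938 ]
-18.700000000000003
scene {'camera_matrix': [[496.126, 0.0, 322.163], [0.0, 496.126, 197.4], [0.0, 0.0, 1.0]], 'D': [-0.052, 0.0, 0.0, 0.0, 0.0], 'R': [[-0.255, 0.967, -0.009], [0.836, 0.216, -0.505], [-0.486, -0.136, -0.863]], 't': [144.253, -417.481, 1828.496]}
side {'camera_matrix': [[363.689, 0.0, 318.566], [0.0, 363.689, 200.553], [0.0, 0.0, 1.0]], 'D': [-0.011, 0.0, 0.0, 0.0, 0.0], 'R': [[0.746, -0.666, -0.003], [-0.478, -0.533, -0.698], [0.463, 0.522, -0.716]], 't': [-395.096, 290.724, 899.562]}
wrist {'camera_matrix': [[350.004, 0.0, 319.482], [0.0, 350.004, 198.461], [0.0, 0.0, 1.0]], 'D': [-0.048, 0.0, 0.0, 0.0, 0.0], 'T_tool_cam': [[-0.0, -0.948, -0.318, 81.801], [1.0, -0.0, -0.001, 0.804], [0.001, -0.318, 0.948, -141.15], [0.0, 0.0, 0.0, 1.0]]}
```

View pics/scene0.png

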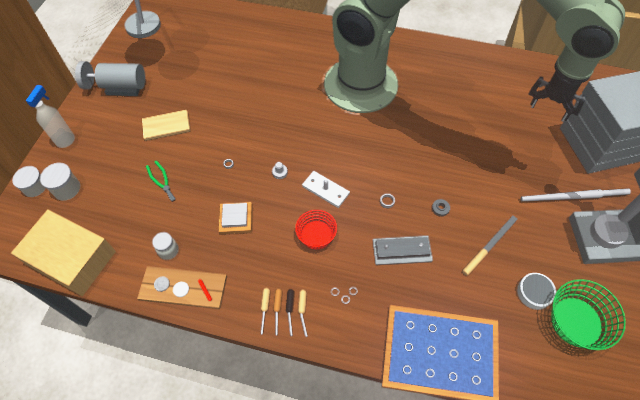

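The scene view shows the plate (326,188), larger ring (388,200), collar (441,207), pusher (280,170), small ring (228,163), shoe (403,250). I'll enlarge it.

```bash
cat > h.py <<'E'
import cv2,numpy as np
from plant import telemetry,cams
from scipy.spatial.transform import Rotation as Ro
def pose():
    s=telemetry.read_state(); q=s["eef_rot"]; return Ro.from_quat([q[1],q[2],q[3],q[0]]).as_matrix(),np.array(s["tool_pos"]),s
def w2t():
    """wrist: camera->world R,t"""
    R,t,_=pose(); T=np.array(cams.camera_params("wrist")["T_tool_cam"]); return R@T[:3,:3],R@T[:3,3]+t
def cam(n):
    p=cams.camera_params(n)
    if n=="wrist": R,t=w2t()
    else:
        R=np.array(p["R"]).T; t=-R@np.array(p["t"])
    return np.array(p["camera_matrix"]),np.array(p["D"]),R,t
def ray(c,uv):
    K,D,R,t=c; xy=cv2.undistortPoints(np.array(uv,float).reshape(-1,1,2),K,D).reshape(-1,2)
    return np.c_[xy,np.ones(len(xy))]@R.T,t
def atz(c,uv,z):
    d,t=ray(c,uv); return t+d*((z-t[2])/d[:,2])[:,None]
def cloud(c,d):
    v,u=np.mgrid[:d.shape[0],:d.shape[1]]; dd,t=ray(c,np.c_[u.ravel(),v.ravel()])
    X=t+dd*d.reshape(-1,1); X[d.ravel()==0]=np.nan; return X.reshape(*d.shape,3)
E
python3 - <<'E'
from h import *
z=np.load("pics/scene0.npz"); im=z["im"][140:280,210:530]
cv2.imwrite("pics/crop1.png",cv2.resize(im,None,fx=2.5,fy=2.5,interpolation=cv2.INTER_CUBIC)[...,::-1])
c=cam("scene")
for n,uv,h in [("plate",(326,188),14),("band",(388,200),16),("die",(441,207),20),("pusher",(280,172),10),("small",(228,163),12),("shoe",(403,250),30)]: print(n,atz(c,[uv],h).round())
X=cloud(c,z["d"]); print(X[225,350],X[188,315])
E
```

```text
plate [[475. -11.  14.]]
band [[470. 189.  16.]]
die [[456. 354.  20.]]
pusher [[ 451. -173.   10.]]
small [[ 461. -351.   12.]]
shoe [[635. 265.  30.]]
[575.52357404  91.92230627  -4.60090563] [484.83266945 -44.8742012   16.01948375]
```

View pics/crop1.png

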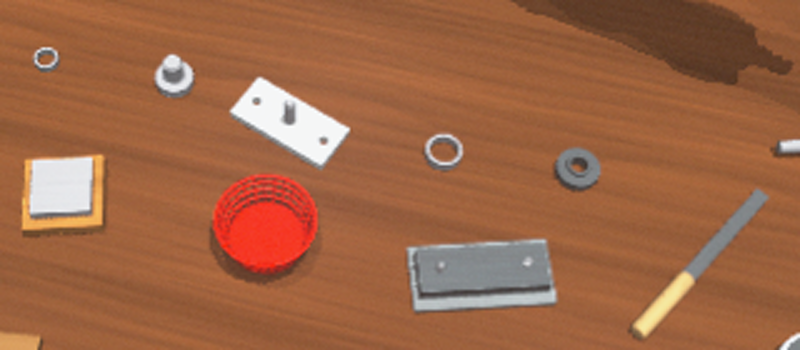

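```bash
python3 - <<'E'
from h import *
c=cam("scene"); f=lambda L:np.array(L)/2.5+[210,140]
for n,L,h in [("plate holes",[(257,101),(323,141)],14),("plate corners",[(262,77),(349,128),(322,166),(231,111)],14),("pins",[(440,263),(529,260)],43),("band",[(444,150)],14),("die",[(578,166)],16),("pusher",[(172,60)],50)]:
    P=atz(c,f(L),h); print(n,P.round(1).tolist())
    if len(L)==2: d=P[1]-P[0]; print("  mid",P.mean(0).round(1),"len",np.linalg.norm(d).round(1),"yaw of y",np.degrees(np.arctan2(-d[0],d[1])).round(1))
E
```

```text
plate holes [[457.7, -59.7, 14.0], [494.6, 37.1, 14.0]]
  mid [476.1 -11.3  14. ] len 103.6 yaw of y -20.9
plate corners [[420.3, -63.1, 14.0], [467.6, 64.6, 14.0], [530.1, 44.6, 14.0], [480.7, -88.0, 14.0]]
pins [[638.1, 212.9, 43.0], [608.2, 313.5, 43.0]]
  mid [623.1 263.2  43. ] len 104.9 yaw of y 16.6
band [[469.2, 188.0, 14.0]]
die [[451.2, 355.0, 16.0]]
pusher [[446.6, -175.0, 50.0]]
```

```bash
cat >> h.py <<'E'
def plan(x,y,z,yawy,n,flip=True):
    """print rows: go to world (x,y,z), tool y at yawy deg, tool z down, in n rows (dp in axes before the row's turn)"""
    R,t,s=pose(); rt=Ro.from_matrix(R)
    a=np.radians(yawy); Y=np.array([np.cos(a),np.sin(a),0]); Z=np.array([0,0,-1.]); Rg=np.c_[np.cross(Y,Z),Y,Z]
    rv=(rt.inv()*Ro.from_matrix(Rg)).as_rotvec()
    d=(np.array([x,y,z])-t)/n; tw=rv/n; 
    print("rot",np.degrees(rv).round(1),"twist/row",tw.round(4).tolist())
    for i in range(n): print((rt*Ro.from_rotvec(tw*i)).inv().apply(d).round(1).tolist())
def st():
    R,t,s=pose(); print("t",round(s["time_s"],2),"pos",t.round(1),"yawY",np.degrees(np.arctan2(R[1,1],R[0,1])).round(2),"zax",R[:,2].round(3),"F",np.round(s["wrist_force"],1),"w",round(s["gripper_width"],1),"gf",round(s["gripper_force"],1))
E
python3 -c "
from h import *
plan(623,263,230,16.6,10)"
```

```text
rot [-0.  0. 55.] twist/row [-0.0001, 0.0, 0.096]
[-50.8, -17.9, 0.1]
[-52.3, -12.9, 0.1]
[-53.3, -7.8, 0.1]
[-53.8, -2.7, 0.1]
[-53.8, 2.5, 0.1]
[-53.3, 7.6, 0.1]
[-52.4, 12.7, 0.1]
[-50.9, 17.7, 0.1]
[-49.0, 22.5, 0.1]
[-46.6, 27.1, 0.1]
```

```bash
python3 -m handwheel '{"twist":[[0,0,0.096],[0,0,0.096],[0,0,0.096],[0,0,0.096],[0,0,0.096]],"dp":[[-51,-18,0],[-52,-13,0],[-53,-8,0],[-54,-3,0],[-54,2,0]],"gripper":[85,85,85,85,85]}'
python3 -m handwheel '{"twist":[[0,0,0.096],[0,0,0.096],[0,0,0.096],[0,0,0.096],[0,0,0.096]],"dp":[[-53,8,0],[-52,13,0],[-51,18,0],[-49,22,0],[-47,27,0]],"gripper":[85,85,85,85,85]}'
python3 -m handwheel '{"twist":[[0,0,0],[0,0,0]],"dp":[[0,0,0],[0,0,0]],"gripper":[85,85]}'
python3 - <<'E'
from h import *
st(); c=cam("wrist"); im,d=cams.read_camera("wrist"); np.savez("pics/w1.npz",im=im,d=d,**{f"c{i}":x for i,x in enumerate(c)})
cv2.imwrite("pics/w1.png",im[...,::-1])
E
```

```text
time_s: 0.78
tool_pos: [410.5, 425.9, 231.3]
eef_rot: [-0.0, 0.391, 0.92, -0.0]
wrist_force: [1.1, 0.8, -0.4]
gripper_width: 84.6
gripper_force: 0.0
time_s: 1.4
tool_pos: [623.6, 261.6, 231.2]
eef_rot: [-0.0, 0.599, 0.801, -0.0]
wrist_force: [0.8, 0.6, 0.2]
gripper_width: 85.0
gripper_force: 0.0
time_s: 1.65
tool_pos: [622.1, 262.9, 230.8]
eef_rot: [-0.0, 0.597, 0.802, -0.0]
wrist_force: [-0.2, 1.0, -0.1]
gripper_width: 85.1
gripper_force: 0.0
t 1.65 pos [622.1 262.9 230.8] yawY 16.64 zax [-0.001 -0.    -1.   ] F [-0.2  1.  -0.1] w 85.1 gf 0.0
```

View pics/w1.png

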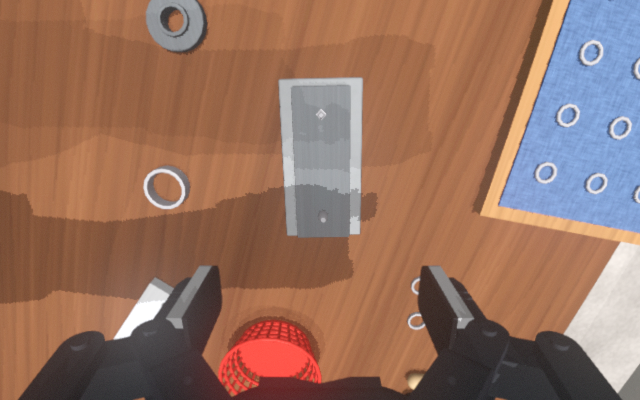

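The wrist view shows pins at (321,114) and (323,214), the collar at (175,20), the band at (166,188). I'll enlarge the pins.

```bash
python3 - <<'E'
from h import *
z=np.load("pics/w1.npz"); im=z["im"]
a=im[95:135,300:345]; b=im[195:235,300:345]
e=[cv2.resize(x,None,fx=8,fy=8,interpolation=cv2.INTER_CUBIC) for x in (a,b)]
g=cv2.convertScaleAbs(np.hstack(e),alpha=1.3)
cv2.imwrite("pics/pins.png",g[...,::-1])
E
```

```text
(no output)
```

View pics/pins.png

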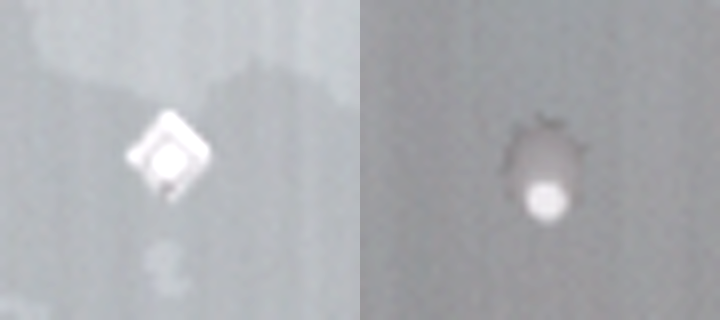

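```bash
python3 - <<'E'
from h import *
z=np.load("pics/w1.npz"); c=[z[f"c{i}"] for i in range(4)]
P=atz(c,[(320.56,114.56),(322.8,219.8)],44); d=P[0]-P[1]
print(P.round(1),"mid",P.mean(0).round(1),np.linalg.norm(d).round(1),"yaw",np.degrees(np.arctan2(-d[0],d[1])).round(2))
print("bed top corners",atz(c,[(292,85),(351,85),(351,237),(293,237)],30).round(1).tolist())
print("band",atz(c,[(166,186)],16).round(1),"die",atz(c,[(174,18)],20).round(1))
X=cloud(c,z["d"]); print("bed",X[160,320],"table",X[160,230],"bask z",np.nanmax(X[320:380,225:315,2]))
plan(476,-11,200,-20.9,7)
E
```

```text
[[607.9 314.5  44. ]
 [639.9 215.6  44. ]] mid [623.9 265.   44. ] 103.9 yaw 17.92
bed top corners [[574.9, 331.7, 30.0], [627.7, 347.4, 30.0], [676.3, 199.8, 30.0], [616.8, 182.0, 30.0]]
band [[471.3 193.7  16. ]] die [[453.7 358.4  20. ]]
bed [620.55908622 270.35697625  28.43841892] table [528.14667941 235.77483253  -2.72199557] bask z 303.92970082626323
rot [-0.  -0.  37.6] twist/row [-0.0001, -0.0, 0.0937]
[-31.6, -31.2, 4.4]
[-34.4, -28.1, 4.4]
[-36.9, -24.8, 4.4]
[-39.0, -21.2, 4.4]
[-40.8, -17.5, 4.4]
[-42.3, -13.6, 4.4]
[-43.4, -9.6, 4.4]
```

```bash
python3 -m handwheel '{"twist":[[0,0,0.094],[0,0,0.094],[0,0,0.094],[0,0,0.094],[0,0,0.094]],"dp":[[-32,-31,0],[-34,-28,0],[-37,-25,0],[-39,-21,0],[-41,-17,0]],"gripper":[85,85,85,85,85]}' >/dev/null
python3 -m handwheel '{"twist":[[0,0,0.094],[0,0,0.094],[0,0,0],[0,0,0]],"dp":[[-42,-14,0],[-43,-10,0],[0,0,30],[0,0,0]],"gripper":[85,85,85,85]}'
python3 - <<'E'
from h import *
st(); c=cam("wrist"); im,d=cams.read_camera("wrist"); np.savez("pics/w2.npz",im=im,d=d,**{f"c{i}":x for i,x in enumerate(c)})
cv2.imwrite("pics/w2.png",im[...,::-1])
E
```

```text
time_s: 2.82
tool_pos: [475.2, -10.2, 200.5]
eef_rot: [-0.001, 0.824, 0.566, -0.001]
wrist_force: [0.2, 0.1, 0.3]
gripper_width: 85.1
gripper_force: 0.0
t 2.83 pos [475.2 -10.2 200.5] yawY -21.0 zax [-0.002  0.    -1.   ] F [0.2 0.1 0.3] w 85.1 gf 0.0
```

View pics/w2.png

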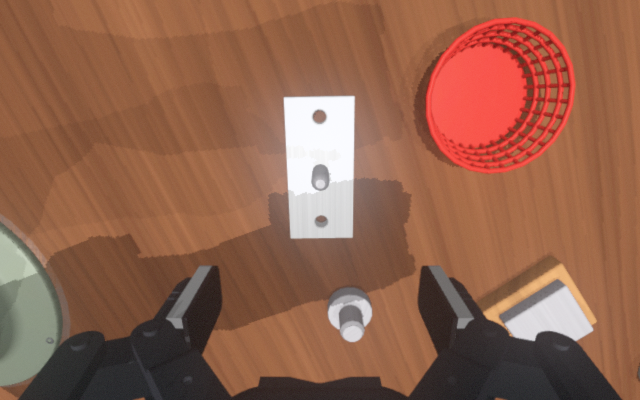

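```bash
python3 - <<'E'
from h import *
z=np.load("pics/w2.npz"); c=[z[f"c{i}"] for i in range(4)]
g=cv2.cvtColor(z["im"],cv2.COLOR_RGB2GRAY).astype(float)
def cen(u,v,r=9):
    p=g[v-r:v+r+1,u-r:u+r+1]; w=np.clip(np.median(p)-25-p,0,None); y,x=np.mgrid[v-r:v+r+1,u-r:u+r+1]; return (w*x).sum()/w.sum(),(w*y).sum()/w.sum()
h=[cen(319,117),cen(321,221)]; print(h)
P=atz(c,[(319.5,117),(321.3,221.3)],14); d=P[0]-P[1]
print(P.round(1),"mid",P.mean(0).round(1),np.linalg.norm(d).round(1),"yaw",np.degrees(np.arctan2(-d[0],d[1])).round(2))
print("corners",atz(c,[(284.5,97),(354.5,96),(353,237.5),(290.5,238)],14).round(1).tolist(),"post",atz(c,[(320.5,183)],56).round(1))
print("pusher",atz(c,[(352,329)],50).round(1))
plan(475.2,-10.2,60,-21,3)
E
```

```text
[(np.float64(318.9325052730255), np.float64(116.06960393719241)), (np.float64(320.85476618705036), np.float64(220.44499400479617))]
[[493.2  37.7  14. ]
 [457.8 -59.4  14. ]] mid [475.5 -10.8  14. ] 103.3 yaw -20.0
corners [[470.1, 65.7, 14.0], [529.4, 43.8, 14.0], [481.8, -87.8, 14.0], [421.6, -65.4, 14.0]] post [[475.8 -10.2  56. ]]
pusher [[ 450.  -166.9   50. ]]
rot [-0.1  0.   0. ] twist/row [-0.0004, 0.0001, 0.0001]
[-0.1, -0.2, 47.1]
[-0.1, -0.2, 47.1]
[-0.1, -0.2, 47.1]
```

```bash
python3 -m handwheel '{"twist":[[0,0,-0.012],[0,0,0],[0,0,0],[0,0,0],[0,0,0]],"dp":[[0,0.5,50],[0,0,50],[0,0,50],[0,0,30],[0,0,20]],"gripper":[85,85,85,85,85]}' 60
python3 -m handwheel '{"twist":[[0,0,0],[0,0,0],[0,0,0],[0,0,0],[0,0,0]],"dp":[[0,0,0],[0,0,0],[0,0,0],[0,0,0],[0,0,0]],"gripper":[70,62,56,56,56]}' 60
python3 - <<'E'
from h import *
st()
im,d=cams.read_camera("side"); cv2.imwrite("pics/s1.png",im[...,::-1])
K,D,R,t=cam("side")
p=cv2.projectPoints(np.array([[475.,-10,10]]),cv2.Rodrigues(R.T)[0],-R.T@t,K,D)[0].ravel().round().astype(int); print(p)
x=im[max(0,p[1]-60):p[1]+40,p[0]-70:p[0]+70]; cv2.imwrite("pics/s1c.png",cv2.resize(x,None,fx=5,fy=5,interpolation=cv2.INTER_CUBIC)[...,::-1])
E
```

```text
time_s: 3.5
tool_pos: [477.2, -10.1, 0.6]
eef_rot: [-0.0, 0.821, 0.571, 0.0]
wrist_force: [0.7, 0.0, -0.3]
gripper_width: 84.7
gripper_force: 0.0
time_s: 4.12
tool_pos: [477.2, -10.6, 2.5]
eef_rot: [-0.0, 0.821, 0.571, 0.001]
wrist_force: [-3.4, 2.0, 8.9]
gripper_width: 61.9
gripper_force: 64.5
t 4.12 pos [477.2 -10.6   2.5] yawY -20.36 zax [ 0.001  0.001 -1.   ] F [-3.4  2.   8.9] w 61.9 gf 64.5
[307 221]
```

View pics/s1c.png

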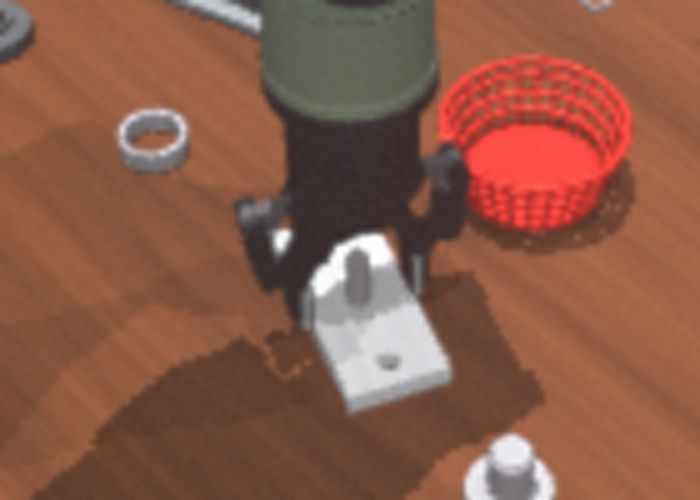

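```bash
python3 -m handwheel '{"twist":[[0,0,0],[0,0,0],[0,0,0],[0,0,0],[0,0,0]],"dp":[[0,0,-10],[0,0,-40],[0,0,-45],[0,0,-45],[0,0,0]],"gripper":[56,56,56,56,56]}'
python3 - <<'E'
from h import *
st(); c=cam("wrist"); im,d=cams.read_camera("wrist"); np.savez("pics/w3.npz",im=im,d=d,**{f"c{i}":x for i,x in enumerate(c)})
cv2.imwrite("pics/w3.png",im[...,::-1])
plan(623.9,265,140,17.9,7)
E
```

```text
time_s: 4.8
tool_pos: [478.3, -10.9, 144.7]
eef_rot: [0.001, 0.821, 0.571, 0.003]
wrist_force: [0.1, -0.4, -5.2]
gripper_width: 61.6
gripper_force: 68.8
t 4.8 pos [478.3 -10.9 144.7] yawY -20.38 zax [ 0.006  0.001 -1.   ] F [ 0.1 -0.4 -5.2] w 61.6 gf 68.8
rot [  0.2  -0.1 -38.3] twist/row [0.0005, -0.0002, -0.0954]
[44.2, 5.9, 0.5]
[43.4, 10.1, 0.5]
[42.3, 14.2, 0.5]
[40.7, 18.2, 0.5]
[38.8, 22.0, 0.5]
[36.6, 25.6, 0.4]
[34.0, 28.9, 0.4]
```

View pics/w3.png

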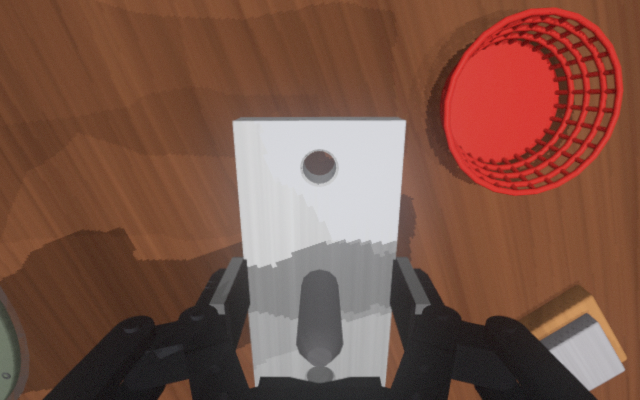

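```bash
python3 - <<'E'
from h import *
p=cams.camera_params("wrist"); T=np.array(p["T_tool_cam"]); c=(np.array(p["camera_matrix"]),np.array(p["D"]),T[:3,:3],T[:3,3])
for z in (-14,-11.5,-9): print(z,atz(c,[(319.5,166.5),(234,121),(405,119.5)],z).round(1).tolist())
print("post top",atz(c,[(320,352)],-53.5).round(1))
E
python3 -m handwheel '{"twist":[[0,0,-0.0955],[0,0,-0.0955],[0,0,-0.0955],[0,0,-0.0955],[0,0,-0.0955]],"dp":[[44,6,0],[43,10,0],[42,14,0],[41,18,0],[39,22,0]],"gripper":[56,56,56,56,56]}' >/dev/null
python3 -m handwheel '{"twist":[[0,0,-0.0955],[0,0,-0.0955],[0,0,0],[0,0,0]],"dp":[[37,26,0],[34,29,0],[0,0,0],[0,0,0]],"gripper":[56,56,56,56]}'
python3 -c "
from h import *
st(); plan(623.9,265,140,17.9,1)"
```

```text
-14 [[52.5, 0.1, -14.0], [69.3, -30.5, -14.0], [69.8, 30.7, -14.0]]
-11.5 [[51.9, 0.1, -11.5], [69.0, -31.2, -11.5], [69.5, 31.3, -11.5]]
-9 [[51.3, 0.1, -9.0], [68.7, -31.8, -9.0], [69.3, 31.9, -9.0]]
post top [[  2.5   0.3 -53.5]]
time_s: 5.98
tool_pos: [622.6, 263.9, 139.9]
eef_rot: [-0.0, 0.589, 0.808, -0.001]
wrist_force: [-0.3, -0.6, -5.4]
gripper_width: 61.3
gripper_force: 68.8
t 5.97 pos [622.6 263.9 139.9] yawY 17.86 zax [-0.002 -0.001 -1.   ] F [-0.3 -0.6 -5.4] w 61.3 gf 68.8
rot [-0.1  0.  -0. ] twist/row [-0.0023, 0.0006, -0.0006]
[0.7, 1.6, -0.2]
```

```bash
python3 -m handwheel '{"twist":[[0,0,0],[0,0,0],[0,0,0],[0,0,0]],"dp":[[1.3,1.6,40],[0,0,44],[0,0,0],[0,0,0]],"gripper":[56,56,56,56]}'
python3 - <<'E'
from h import *
st(); c=cam("wrist"); im,d=cams.read_camera("wrist"); np.savez("pics/w4.npz",im=im,d=d)
x=im[100:240,230:410]; cv2.imwrite("pics/w4c.png",cv2.resize(x,None,fx=4,fy=4,interpolation=cv2.INTER_CUBIC)[...,::-1])
K,D,R,t=c
for P in ([607.9,314.5,44],[639.9,215.6,44]): print(cv2.projectPoints(np.array([P]),cv2.Rodrigues(R.T)[0],-R.T@t,K,D)[0].ravel())
E
```

```text
time_s: 6.48
tool_pos: [625.1, 265.9, 58.8]
eef_rot: [0.0, 0.589, 0.808, 0.0]
wrist_force: [0.0, 0.9, -3.1]
gripper_width: 61.5
gripper_force: 69.1
t 6.47 pos [625.1 265.9  58.8] yawY 17.85 zax [ 0.001  0.    -1.   ] F [ 0.   0.9 -3.1] w 61.5 gf 69.1
[315.07652391 153.31185174]
[316.1797614  340.64321275]
```

View pics/w4c.png

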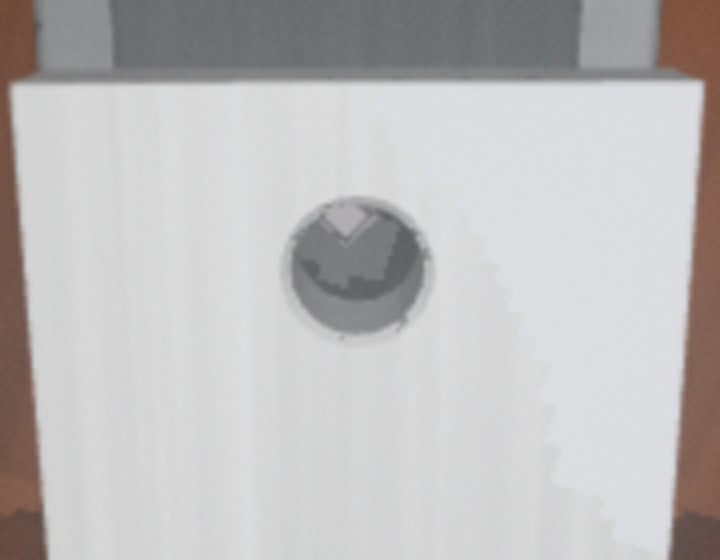

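```bash
python3 -m handwheel '{"twist":[[0,0,0],[0,0,0],[0,0,0],[0,0,0],[0,0,0]],"dp":[[0,-1.4,3],[0,0,4],[0,0,3],[0,0,2],[0,0,0]],"gripper":[56,56,56,56,56]}'
python3 -c "
from h import *
st()"
python3 -m handwheel '{"twist":[[0,0,0],[0,0,0],[0,0,0]],"dp":[[0,0,3],[0,0,2],[0,0,0]],"gripper":[56,56,56]}'

```

```text
time_s: 7.15
tool_pos: [623.0, 265.8, 45.1]
eef_rot: [-0.0, 0.588, 0.809, -0.0]
wrist_force: [-0.6, -0.4, -5.2]
gripper_width: 61.9
gripper_force: 69.1
t 7.15 pos [623.  265.8  45.1] yawY 17.9 zax [-0. -0. -1.] F [-0.6 -0.4 -5.2] w 61.9 gf 69.1
time_s: 7.52
tool_pos: [622.9, 265.9, 40.1]
eef_rot: [-0.0, 0.588, 0.809, -0.0]
wrist_force: [-0.5, -0.0, -4.4]
gripper_width: 61.6
gripper_force: 69.1
```

```bash
python3 -m handwheel '{"twist":[[0,0,0],[0,0,0],[0,0,0],[0,0,0]],"dp":[[0,0.6,2],[0,0,2],[0,0,2],[0,0,0]],"gripper":[56,56,56,56]}'
python3 -m handwheel '{"twist":[[0,0,0],[0,0,0],[0,0,0]],"dp":[[0,0,1.5],[0,0,1],[0,0,0]],"gripper":[56,56,56]}'

```

```text
time_s: 8.02
tool_pos: [623.5, 266.1, 34.1]
eef_rot: [-0.0, 0.588, 0.809, -0.0]
wrist_force: [-0.0, 0.2, -4.1]
gripper_width: 61.8
gripper_force: 69.1
time_s: 8.4
tool_pos: [623.8, 266.1, 32.7]
eef_rot: [0.0, 0.589, 0.808, 0.0]
wrist_force: [-5.2, -2.0, 9.8]
gripper_width: 61.8
gripper_force: 70.6
```

```bash
python3 -m handwheel '{"twist":[[0,0,0],[0,0,0],[0,0,0],[0,0,0],[0,0,0]],"dp":[[0,0,0],[0,0,0],[0,0,0],[0,0,0],[0,0,-10]],"gripper":[66,75,85,85,85]}'
python3 -m handwheel '{"twist":[[0,0,0],[0,0,0],[0,0,0],[0,0,0],[0,0,0]],"dp":[[0,0,-50],[0,0,-50],[0,0,-50],[0,0,-40],[0,0,0]],"gripper":[85,85,85,85,85]}'
python3 - <<'E'
from h import *
st(); c=cam("wrist"); im,d=cams.read_camera("wrist"); np.savez("pics/w5.npz",im=im,d=d,**{f"c{i}":x for i,x in enumerate(c)})
cv2.imwrite("pics/w5.png",im[...,::-1])
E
```

```text
time_s: 9.02
tool_pos: [623.2, 265.9, 41.5]
eef_rot: [-0.0, 0.588, 0.808, -0.001]
wrist_force: [-0.2, 0.6, 0.5]
gripper_width: 84.9
gripper_force: 0.0
time_s: 9.65
tool_pos: [624.9, 266.4, 235.9]
eef_rot: [0.001, 0.589, 0.808, 0.003]
wrist_force: [-0.6, -0.8, -0.1]
gripper_width: 85.3
gripper_force: 0.0
t 9.65 pos [624.9 266.4 235.9] yawY 17.89 zax [ 0.005  0.003 -1.   ] F [-0.6 -0.8 -0.1] w 85.3 gf 0.0
```

View pics/w5.png

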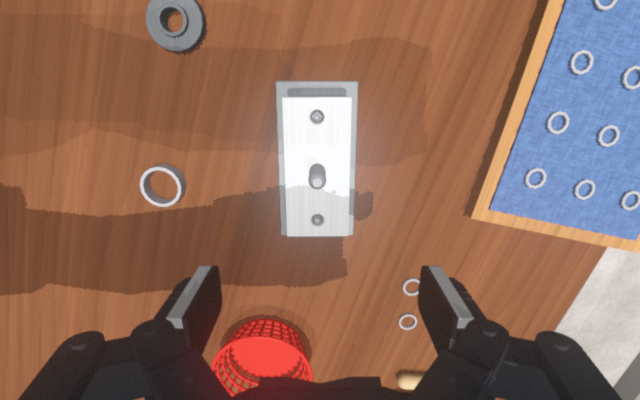

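Plate sits down over both pins (tips at (317,117), (318,220), centred in the holes). On to the collar at (175,20).

```bash
python3 - <<'E'
from h import *
z=np.load("pics/w5.npz"); c=[z[f"c{i}"] for i in range(4)]
P=atz(c,[(317,117),(317.8,219.5)],44);print("pins",P.round(1).tolist(),P.mean(0).round(1)); print("post",atz(c,[(317,184)],86).round(1))
print("die",atz(c,[(173.5,19)],20).round(1),"band",atz(c,[(161,186)],16).round(1))
plan(453.7,357.5,200,17.9,4)
E
```

```text
pins [[608.4, 314.5, 44.0], [640.6, 216.8, 44.0]] [624.5 265.6  44. ]
post [[624.7 264.2  86. ]]
die [[453.7 357.9  20. ]] band [[470.3 191.1  16. ]]
rot [ 0.2 -0.   0. ] twist/row [0.0007, -0.0002, 0.0]
[34.8, -33.5, 8.4]
[34.8, -33.5, 8.4]
[34.8, -33.5, 8.4]
[34.8, -33.5, 8.4]
```

```bash
python3 -m handwheel '{"twist":[[0,0,0],[0,0,0],[0,0,0],[0,0,0],[0,0,0]],"dp":[[35,-33.5,8],[35,-33.5,8],[35,-33.5,8],[35,-33.5,8],[0,0,0]],"gripper":[85,85,85,85,85]}' 
python3 -m handwheel '{"twist":[[0,0,0]],"dp":[[0,0,0]],"gripper":[85]}' >/dev/null
cat >> h.py <<'E'
def shot(n):
    st(); c=cam("wrist"); im,d=cams.read_camera("wrist"); np.savez(f"pics/{n}.npz",im=im,d=d,**{f"c{i}":x for i,x in enumerate(c)}); cv2.imwrite(f"pics/{n}.png",im[...,::-1]); return c,im,d
def proj(c,P):
    K,D,R,t=c; return cv2.projectPoints(np.array([P],float),cv2.Rodrigues(R.T)[0],-R.T@t,K,D)[0].ravel()
def crop(im,uv,r,n,f=5):
    u,v=[int(round(a)) for a in uv]; u0,v0=max(0,u-r),max(0,v-r); x=im[v0:v+r,u0:u+r]; print("crop origin",u0,v0,"scale",f)
    cv2.imwrite(f"pics/{n}.png",cv2.resize(x,None,fx=f,fy=f,interpolation=cv2.INTER_CUBIC)[...,::-1])
E
python3 - <<'E'
from h import *
c,im,d=shot("w6"); p=proj(c,[453.7,357.9,14]); print(p); crop(im,p,50,"w6c")
E
```

```text
time_s: 10.32
tool_pos: [449.3, 360.0, 198.6]
eef_rot: [-0.001, 0.586, 0.81, -0.001]
wrist_force: [0.1, 0.0, -0.6]
gripper_width: 84.9
gripper_force: 0.0
t 10.45 pos [453.1 357.7 199.4] yawY 17.91 zax [-0.    -0.001 -1.   ] F [ 0.1  0.3 -0.6] w 85.2 gf 0.0
[319.87992401 171.35598627]
crop origin 270 121 scale 5
```

View pics/w6c.png

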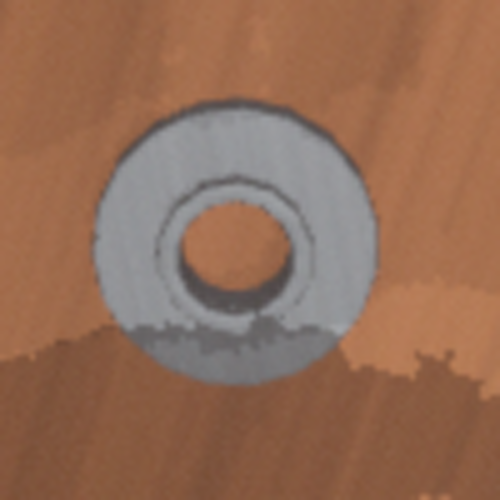

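```bash
python3 - <<'E'
from h import *
z=np.load("pics/w6.npz"); c=[z[f"c{i}"] for i in range(4)]
print(atz(c,[(317.4,169.9)],14).round(1)); print(atz(c,[(289.4,169.9),(345.6,169.9)],14).round(1))
P=atz(c,[(317.4,169.9)],14)[0]; plan(P[0],P[1],4,17.9,4)
E
```

```text
[[451.  358.5  14. ]]
[[425.4 350.3  14. ]
 [476.7 366.9  14. ]]
rot [-0.   0.  -0.1] twist/row [-0.0, 0.0002, -0.0002]
[0.5, -0.5, 48.9]
[0.5, -0.5, 48.9]
[0.5, -0.5, 48.9]
[0.5, -0.5, 48.9]
```

```bash
python3 -m handwheel '{"twist":[[0,0,0],[0,0,0],[0,0,0],[0,0,0],[0,0,0]],"dp":[[2,-2,50],[0,0,50],[0,0,50],[0,0,30],[0,0,14]],"gripper":[85,85,85,85,85]}' 50
python3 -m handwheel '{"twist":[[0,0,0],[0,0,0],[0,0,0],[0,0,0],[0,0,0]],"dp":[[0,0,0],[0,0,0],[0,0,0],[0,0,0],[0,0,0]],"gripper":[70,60,48,48,48]}' 50

```

```text
time_s: 11.12
tool_pos: [450.9, 358.0, 4.1]
eef_rot: [0.0, 0.589, 0.808, -0.001]
wrist_force: [-0.7, 0.7, 0.3]
gripper_width: 85.0
gripper_force: 0.0
time_s: 11.75
tool_pos: [451.0, 359.7, 7.7]
eef_rot: [0.0, 0.588, 0.809, 0.001]
wrist_force: [-4.5, -3.8, 18.3]
gripper_width: 52.4
gripper_force: 48.7
```

```bash
python3 -m handwheel '{"twist":[[0,0,0],[0,0,0],[0,0,0],[0,0,0],[0,0,0]],"dp":[[0,0,0],[0,0,-5],[0,0,0],[0,0,0],[0,0,0]],"gripper":[64,64,48,48,48]}' 50
python3 -c "
from h import *
st()"
python3 -m handwheel '{"twist":[[0,0,0],[0,0,0],[0,0,0],[0,0,0],[0,0,0]],"dp":[[0,0,-10],[0,0,-45],[0,0,-45],[0,0,-45],[0,0,0]],"gripper":[48,48,48,48,48]}'
python3 - <<'E'
from h import *
c,im,d=shot("w7"); plan(624.3,265.2,146,17.9,4)
E
```

```text
time_s: 12.38
tool_pos: [450.8, 359.7, 11.3]
eef_rot: [0.0, 0.589, 0.808, 0.0]
wrist_force: [-1.8, -0.4, 10.6]
gripper_width: 47.8
gripper_force: 5.3
t 12.38 pos [450.8 359.7  11.3] yawY 17.9 zax [ 0.001  0.001 -1.   ] F [-1.8 -0.4 10.6] w 47.8 gf 5.3
time_s: 13.0
tool_pos: [451.7, 360.4, 159.4]
eef_rot: [0.0, 0.589, 0.808, 0.003]
wrist_force: [0.5, -0.1, -0.3]
gripper_width: 47.8
gripper_force: 0.0
t 13.0 pos [451.7 360.4 159.4] yawY 17.89 zax [ 0.004  0.004 -1.   ] F [ 0.5 -0.1 -0.3] w 47.8 gf 0.0
rot [ 0.1 -0.1  0. ] twist/row [0.0006, -0.0003, 0.0]
[-35.8, 34.0, 2.9]
[-35.8, 34.0, 2.9]
[-35.8, 34.0, 2.9]
[-35.8, 34.0, 2.9]
```

View pics/w7.png

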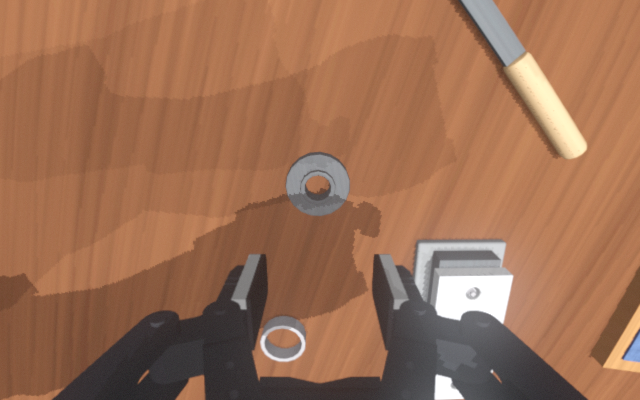

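The jaw slid over the collar's top edge, and it is still on the bench at (317,184). The tips sit behind the TCP at this opening, so I'll go lower.

```bash
python3 - <<'E'
from h import *
z=np.load("pics/w7.npz"); c=[z[f"c{i}"] for i in range(4)]
P=atz(c,[(317.5,184.5)],14)[0]; print(P.round(1)); plan(P[0],P[1],-4,17.9,4)
E
```

```text
[451.4 359.3  14. ]
rot [ 0.1 -0.1  0. ] twist/row [0.0006, -0.0003, 0.0]
[-0.2, -0.0, 40.4]
[-0.2, -0.0, 40.4]
[-0.2, 0.0, 40.4]
[-0.2, 0.0, 40.4]
```

```bash
python3 -m handwheel '{"twist":[[0,0,0],[0,0,0],[0,0,0],[0,0,0],[0,0,0]],"dp":[[-1,0,0],[0,0,40],[0,0,50],[0,0,45],[0,0,18]],"gripper":[85,85,85,85,85]}' 50
python3 -m handwheel '{"twist":[[0,0,0],[0,0,0],[0,0,0],[0,0,0],[0,0,0]],"dp":[[0,0,5],[0,0,3],[0,0,0],[0,0,0],[0,0,0]],"gripper":[85,85,70,65,65]}' 50
python3 -m handwheel '{"twist":[[0,0,0],[0,0,0],[0,0,0],[0,0,0],[0,0,0]],"dp":[[0,0,0],[0,0,0],[0,0,0],[0,0,0],[0,0,0]],"gripper":[50,48,48,48,48]}' 50
python3 - <<'E'
from h import *
st()
im,d=cams.read_camera("side"); c=cam("side"); crop(im,proj(c,[451,359,15]),50,"s2c",8)
E
```

```text
time_s: 13.68
tool_pos: [449.5, 357.0, -0.2]
eef_rot: [-0.0, 0.589, 0.808, -0.002]
wrist_force: [0.8, 0.7, -0.1]
gripper_width: 84.9
gripper_force: 0.0
time_s: 14.3
tool_pos: [451.0, 358.7, -4.7]
eef_rot: [0.0, 0.588, 0.809, 0.0]
wrist_force: [0.2, -0.6, 0.2]
gripper_width: 64.8
gripper_force: 0.0
time_s: 14.92
tool_pos: [451.4, 358.8, -3.8]
eef_rot: [0.0, 0.589, 0.808, 0.001]
wrist_force: [-4.1, -2.7, 26.0]
gripper_width: 54.4
gripper_force: 58.2
t 14.93 pos [451.4 358.8  -3.8] yawY 17.89 zax [ 0.001  0.001 -1.   ] F [-4.1 -2.7 26. ] w 54.4 gf 58.2
crop origin 184 115 scale 8
```

View pics/s2c.png

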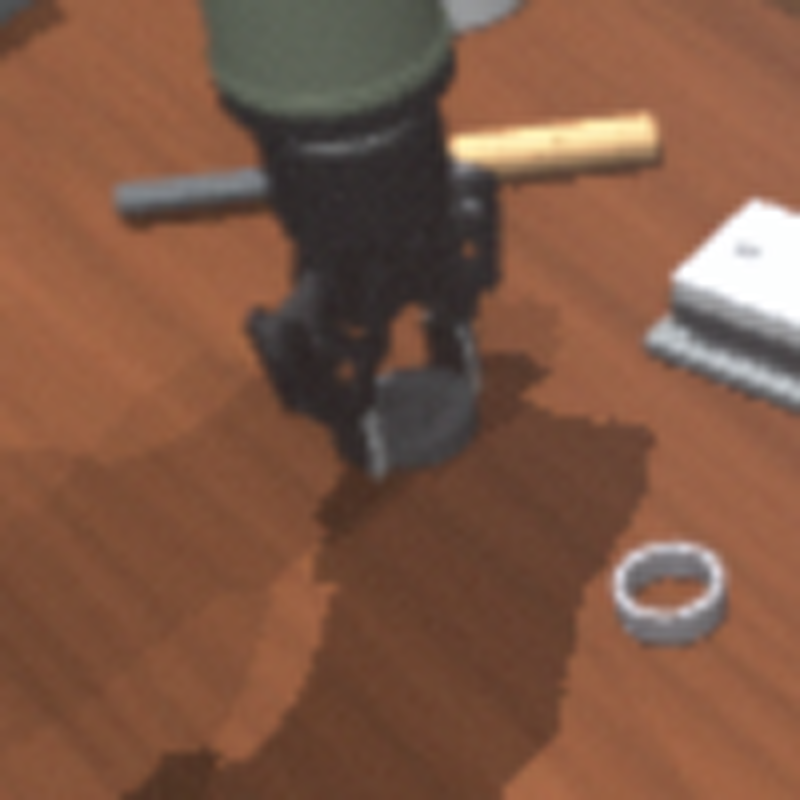

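```bash
python3 -m handwheel '{"twist":[[0,0,0],[0,0,0],[0,0,0],[0,0,0],[0,0,0]],"dp":[[0,0,0],[0,0,-2.5],[0,0,0],[0,0,0],[0,0,0]],"gripper":[64,64,50,50,50]}' 50
python3 -m handwheel '{"twist":[[0,0,0],[0,0,0]],"dp":[[0,0,0],[0,0,0]],"gripper":[50,50]}' 50
python3 -m handwheel '{"twist":[[0,0,0],[0,0,0],[0,0,0],[0,0,0],[0,0,0]],"dp":[[0,0,-10],[0,0,-45],[0,0,-45],[0,0,-45],[0,0,0]],"gripper":[50,50,50,50,50]}'
python3 - <<'E'
from h import *
c,im,d=shot("w8"); plan(624.3,265.2,146,17.9,4)
cv2.imwrite("pics/w8c.png",cv2.resize(im[150:400,200:440],None,fx=2.4,fy=2.4)[...,::-1])
E
```

```text
time_s: 15.6
tool_pos: [451.1, 358.6, -1.9]
eef_rot: [0.0, 0.588, 0.809, 0.0]
wrist_force: [-3.3, -1.6, 18.1]
gripper_width: 53.9
gripper_force: 49.1
time_s: 15.85
tool_pos: [451.1, 358.6, -1.9]
eef_rot: [0.0, 0.588, 0.809, 0.0]
wrist_force: [-3.0, -2.9, 16.9]
gripper_width: 54.3
gripper_force: 49.1
time_s: 16.48
tool_pos: [452.0, 359.4, 145.5]
eef_rot: [0.0, 0.589, 0.808, 0.002]
wrist_force: [-0.1, 0.2, -3.3]
gripper_width: 54.0
gripper_force: 54.5
t 16.48 pos [452.  359.4 145.5] yawY 17.89 zax [ 0.004  0.004 -1.   ] F [-0.1  0.2 -3.3] w 54.0 gf 54.5
rot [ 0.1 -0.1  0. ] twist/row [0.0005, -0.0003, 0.0]
[-35.6, 34.0, -0.6]
[-35.6, 34.0, -0.6]
[-35.6, 34.0, -0.6]
[-35.6, 34.0, -0.6]
```

View pics/w8c.png

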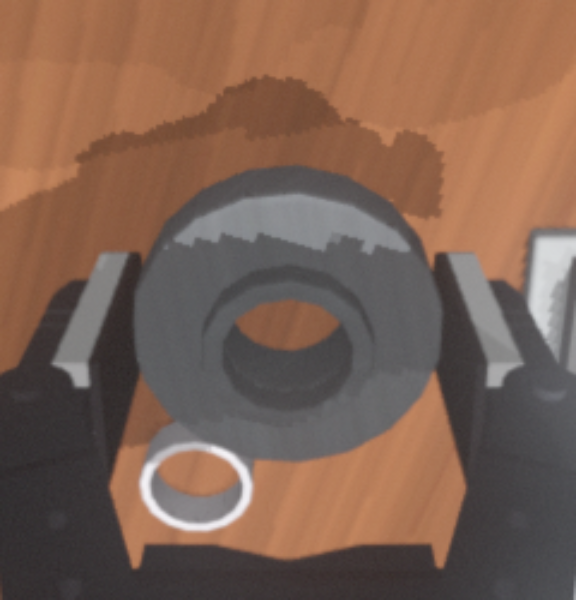

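```bash
python3 - <<'E'
from h import *
p=cams.camera_params("wrist"); T=np.array(p["T_tool_cam"]); c=(np.array(p["camera_matrix"]),np.array(p["D"]),T[:3,:3],T[:3,3])
print(atz(c,[(320,286.3),(256.2,286),(383.8,286),(320,230.4),(320,342)],-15.9).round(1).tolist())
E
python3 -m handwheel '{"twist":[[0,0,0],[0,0,0],[0,0,0],[0,0,0],[0,0,0]],"dp":[[-36,34,0],[-36,34,0],[-36,34,0],[-35,34,0],[0,0,0]],"gripper":[50,50,50,50,50]}'
python3 -m handwheel '{"twist":[[0,0,0],[0,0,0]],"dp":[[0,0,0],[0,0,0]],"gripper":[50,50]}' >/dev/null
python3 -c "
from h import *
st(); plan(624.3,265.2,146,17.9,1)"
```

```text
[[2.0, 0.7, -15.9], [2.1, -25.7, -15.9], [2.1, 27.2, -15.9], [27.3, 0.7, -15.9], [-26.6, 0.7, -15.9]]
time_s: 17.15
tool_pos: [626.4, 260.2, 140.2]
eef_rot: [0.0, 0.59, 0.807, -0.001]
wrist_force: [-1.2, -0.2, -3.3]
gripper_width: 54.2
gripper_force: 54.5
t 17.4 pos [623.2 265.  141.6] yawY 17.98 zax [-0.001 -0.    -1.   ] F [-0.4  0.3 -3. ] w 54.0 gf 54.5
rot [-0.1 -0.   0.1] twist/row [-0.0012, -0.0003, 0.0013]
[-0.2, 1.1, -4.4]
```

```bash
python3 -m handwheel '{"twist":[[0,0,0],[0,0,0],[0,0,0],[0,0,0],[0,0,0]],"dp":[[-0.3,0.8,25],[0,0,17],[0,0,8],[0,0,5],[0,0,5]],"gripper":[50,50,50,50,50]}'
python3 -m handwheel '{"twist":[[0,0,0],[0,0,0],[0,0,0],[0,0,0],[0,0,0]],"dp":[[0,0,4],[0,0,4],[0,0,4],[0,0,4],[0,0,0]],"gripper":[50,50,50,50,50]}'

```

```text
time_s: 18.02
tool_pos: [625.3, 264.3, 82.5]
eef_rot: [0.0, 0.588, 0.809, 0.0]
wrist_force: [-0.4, 1.1, -3.0]
gripper_width: 54.1
gripper_force: 54.5
time_s: 18.65
tool_pos: [624.9, 264.1, 65.9]
eef_rot: [-0.0, 0.588, 0.809, -0.0]
wrist_force: [-0.2, -0.5, -2.8]
gripper_width: 53.7
gripper_force: 54.5
```

```bash
python3 -m handwheel '{"twist":[[0,0,0],[0,0,0],[0,0,0],[0,0,0],[0,0,0]],"dp":[[0.3,-0.2,6],[0,0,6],[0,0,5],[0,0,3],[0,0,0]],"gripper":[50,50,50,50,50]}'
python3 -m handwheel '{"twist":[[0,0,0],[0,0,0],[0,0,0]],"dp":[[0,0,2],[0,0,1],[0,0,0]],"gripper":[50,50,50]}'

```

```text
time_s: 19.27
tool_pos: [624.7, 264.3, 46.0]
eef_rot: [-0.0, 0.588, 0.809, -0.0]
wrist_force: [0.5, 0.1, -3.0]
gripper_width: 53.8
gripper_force: 54.5
time_s: 19.65
tool_pos: [624.8, 264.4, 43.3]
eef_rot: [0.0, 0.588, 0.809, -0.0]
wrist_force: [0.7, 0.2, -3.3]
gripper_width: 53.9
gripper_force: 54.5
```

```bash
python3 -m handwheel '{"twist":[[0,0,0],[0,0,0],[0,0,0]],"dp":[[0,0,1],[0,0,1],[0,0,0]],"gripper":[50,50,50]}'
python3 -m handwheel '{"twist":[[0,0,0],[0,0,0],[0,0,0]],"dp":[[0,0,0.6],[0,0,0.6],[0,0,0]],"gripper":[50,50,50]}'

```

```text
time_s: 20.02
tool_pos: [624.9, 264.4, 42.2]
eef_rot: [-0.0, 0.588, 0.809, 0.0]
wrist_force: [-5.6, -2.8, 12.1]
gripper_width: 53.4
gripper_force: 55.9
time_s: 20.4
tool_pos: [625.0, 264.4, 42.1]
eef_rot: [-0.0, 0.589, 0.808, 0.0]
wrist_force: [-11.4, -3.9, 29.2]
gripper_width: 54.0
gripper_force: 57.5
```

```bash
python3 -m handwheel '{"twist":[[0,0,0],[0,0,0],[0,0,0],[0,0,0],[0,0,0]],"dp":[[0,0,0],[0,0,0],[0,0,0],[0,0,0],[0,0,-10]],"gripper":[66,75,85,85,85]}'
python3 -m handwheel '{"twist":[[0,0,0],[0,0,0],[0,0,0],[0,0,0],[0,0,0]],"dp":[[0,0,-50],[0,0,-50],[0,0,-50],[0,0,0],[0,0,0]],"gripper":[85,85,85,85,85]}'
python3 - <<'E'
from h import *
c,im,d=shot("w9"); cv2.imwrite("pics/w9c.png",cv2.resize(im[60:260,120:380],None,fx=3,fy=3)[...,::-1])
plan(470.7,191.5,190,17.9,4)
E
```

```text
time_s: 21.02
tool_pos: [624.4, 264.1, 49.8]
eef_rot: [-0.0, 0.588, 0.809, -0.001]
wrist_force: [0.5, 0.1, 0.3]
gripper_width: 85.0
gripper_force: 0.0
time_s: 21.65
tool_pos: [624.6, 264.3, 200.2]
eef_rot: [-0.0, 0.588, 0.809, 0.0]
wrist_force: [0.2, 0.1, -0.7]
gripper_width: 85.3
gripper_force: 0.0
t 21.65 pos [624.6 264.3 200.2] yawY 17.9 zax [-0.  0. -1.] F [ 0.2  0.1 -0.7] w 85.3 gf 0.0
rot [-0.1  0.   0. ] twist/row [-0.0003, 0.0, 0.0]
[-5.5, -42.1, 2.4]
[-5.5, -42.1, 2.4]
[-5.5, -42.1, 2.4]
[-5.5, -42.1, 2.4]
```

View pics/w9c.png

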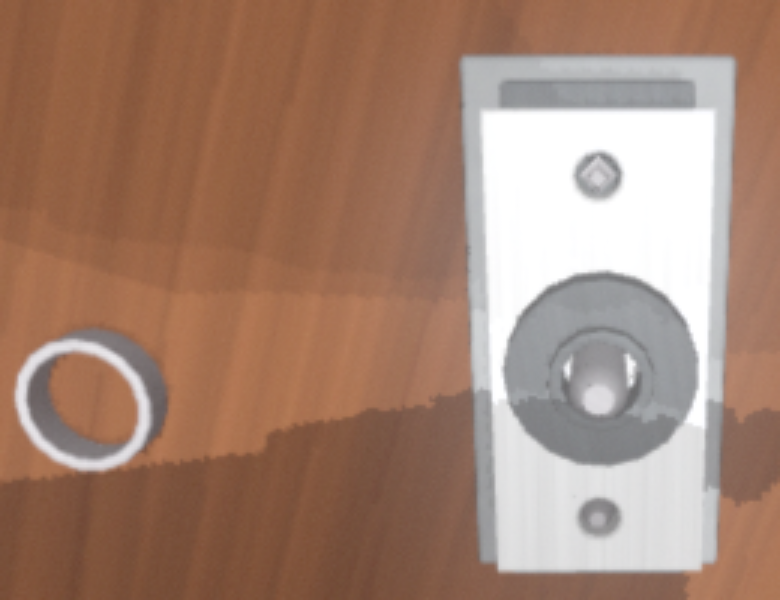

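The collar lies flat round the post (centre about (320,184), post top (319,193)). Band top is at (148,195). That was my 14th picture, so from here I'll measure by image code.

```bash
python3 - <<'E'
from h import *
z=np.load("pics/w9.npz"); c=[z[f"c{i}"] for i in range(4)]
print("die",atz(c,[(320,184),(287.7,184),(352.3,184),(320,153),(320,215)],58).round(1).tolist()); print("post",atz(c,[(319.3,193.3)],86).round(1)); print("band",atz(c,[(148,194.7)],16).round(1))
E
python3 -m handwheel '{"twist":[[0,0,0],[0,0,0],[0,0,0],[0,0,0],[0,0,0]],"dp":[[-5.5,-42,2.5],[-5.5,-42,2.5],[-5.5,-42,2.5],[-5.5,-42,2.5],[0,0,0]],"gripper":[85,85,85,85,85]}'
python3 -m handwheel '{"twist":[[0,0,0],[0,0,0]],"dp":[[0,0,0],[0,0,0]],"gripper":[85,85]}' >/dev/null
cat >> h.py <<'E'
def seg(im,lo_s=60,u0=200,u1=440,v1=260,inv=True):
    "grey (unsaturated) blobs -> area, centroid, ellipse; on undark pixels"
    hs=cv2.cvtColor(im,cv2.COLOR_RGB2HSV); m=((hs[...,1]<lo_s)&(hs[...,2]>70)).astype(np.uint8); m[:,:u0]=0; m[:,u1:]=0; m[v1:]=0
    m=cv2.morphologyEx(m,cv2.MORPH_CLOSE,np.ones((3,3),np.uint8))
    cs,_=cv2.findContours(m,cv2.RETR_EXTERNAL,cv2.CHAIN_APPROX_NONE)
    for k in sorted(cs,key=cv2.contourArea)[::-1][:4]:
        if len(k)>20: print("area",cv2.contourArea(k),"box",cv2.boundingRect(k),"ell",[np.round(e,1) for e in cv2.fitEllipse(k)])
E
python3 - <<'E'
from h import *
c,im,d=shot("w10"); print(proj(c,[471,192,16])); seg(im)
E
```

```text
die [[625.3, 264.7, 58.0], [599.4, 256.3, 58.0], [651.2, 273.0, 58.0], [617.1, 289.8, 58.0], [633.9, 238.0, 58.0]]
post [[624.5 265.2  86. ]]
band [[470.5 190.4  16. ]]
time_s: 22.32
tool_pos: [469.2, 190.5, 189.4]
eef_rot: [-0.001, 0.589, 0.808, -0.001]
wrist_force: [1.2, -0.5, 0.7]
gripper_width: 84.9
gripper_force: 0.0
t 22.57 pos [472.2 192.  189.7] yawY 17.91 zax [-0. -0. -1.] F [-0.4  0.2  0.2] w 84.9 gf 0.0
[317.97866985 174.11339902]
area 1844.0 box (291, 149, 49, 50) ell [array([315. , 174.2]), array([48., 49.]), np.float64(179.8)]
```

```bash
python3 - <<'E'
from h import *
z=np.load("pics/w10.npz"); c=[z[f"c{i}"] for i in range(4)]
P=atz(c,[(315.3,173.8),(291,174),(340,174)],15); print(P.round(1)); plan(P[0][0],P[0][1],0,17.9,1)
E
```

```text
[[468.6 191.3  15. ]
 [447.1 184.1  15. ]
 [490.5 198.2  15. ]]
rot [-0.  0.  0.] twist/row [-0.0003, 0.0003, 0.0]
[0.5, -3.5, 189.7]
```

```bash
python3 -m handwheel '{"twist":[[0,0,0],[0,0,0],[0,0,0],[0,0,0],[0,0,0]],"dp":[[0.5,-3.5,50],[0,0,50],[0,0,50],[0,0,30],[0,0,9]],"gripper":[85,85,85,75,65]}' 30
python3 -m handwheel '{"twist":[[0,0,0],[0,0,0],[0,0,0],[0,0,0],[0,0,0]],"dp":[[0,0,0],[0,0,0],[0,0,0],[0,0,0],[0,0,0]],"gripper":[55,40,40,40,40]}' 30
python3 -m handwheel '{"twist":[[0,0,0],[0,0,0],[0,0,0]],"dp":[[0,0,0],[0,0,0],[0,0,0]],"gripper":[40,40,40]}'
```

```text
time_s: 23.25
tool_pos: [467.6, 190.7, -0.7]
eef_rot: [-0.001, 0.589, 0.808, -0.001]
wrist_force: [0.4, 0.2, 0.9]
gripper_width: 64.9
gripper_force: 0.0
time_s: 23.88
tool_pos: [468.9, 191.5, 2.3]
eef_rot: [0.0, 0.588, 0.809, 0.001]
wrist_force: [-1.2, -0.8, 11.1]
gripper_width: 44.6
gripper_force: 31.4
time_s: 24.25
tool_pos: [468.9, 191.5, 2.3]
eef_rot: [0.0, 0.588, 0.809, 0.001]
wrist_force: [-1.3, -0.7, 10.1]
gripper_width: 44.5
gripper_force: 31.4
```

```bash
python3 -m handwheel '{"twist":[[0,0,0],[0,0,0],[0,0,0],[0,0,0],[0,0,0]],"dp":[[0,0,-10],[0,0,-45],[0,0,-45],[0,0,-45],[0,0,0]],"gripper":[40,40,40,40,40]}'
python3 - <<'E'
from h import *
c,im,d=shot("w11"); R,t,_=pose()
m=d[150:380,270:370]; hs=cv2.cvtColor(im,cv2.COLOR_RGB2HSV)
# points with tool z near ring top (-14) from depth
K,D,Rc,tc=c; X=(cloud(c,d)-t)@R
k=(X[...,2]>-18)&(X[...,2]<5)&(abs(X[...,1])<24)&(abs(X[...,0])<30)&(hs[...,1]<70)
Q=X[k]; print(k.sum(),np.percentile(Q,[1,50,99],axis=0).round(1).tolist())
plan(624.9,264.6,145,17.9,4)
E
```

```text
time_s: 24.88
tool_pos: [469.6, 192.0, 149.8]
eef_rot: [0.001, 0.588, 0.809, 0.003]
wrist_force: [0.4, 0.3, -0.9]
gripper_width: 44.5
gripper_force: 31.2
t 24.88 pos [469.6 192.  149.8] yawY 17.9 zax [ 0.005  0.003 -1.   ] F [ 0.4  0.3 -0.9] w 44.5 gf 31.2
5697 [[-23.3, -22.1, -16.5], [-2.9, 0.7, -12.0], [20.6, 23.8, 1.1]]
rot [ 0.2 -0.1  0. ] twist/row [0.0008, -0.0003, 0.0001]
[5.3, 42.7, 0.9]
[5.3, 42.7, 0.9]
[5.3, 42.7, 0.8]
[5.3, 42.7, 0.8]
```

```bash
python3 -m handwheel '{"twist":[[0,0,0],[0,0,0],[0,0,0],[0,0,0],[0,0,0]],"dp":[[5.3,42.5,0],[5.3,42.5,0],[5.3,42.5,0],[5.3,42.5,0],[0,0,0]],"gripper":[40,40,40,40,40]}'
python3 -m handwheel '{"twist":[[0,0,0],[0,0,0]],"dp":[[0,0,0],[0,0,0]],"gripper":[40,40]}' >/dev/null
python3 -c "
from h import *
st(); plan(624.9,264.6,100,17.9,1)"
```

```text
time_s: 25.55
tool_pos: [624.5, 264.2, 144.2]
eef_rot: [-0.0, 0.588, 0.809, -0.001]
wrist_force: [-1.1, -0.1, -1.1]
gripper_width: 44.6
gripper_force: 31.2
t 25.8 pos [622.7 263.2 145.9] yawY 17.89 zax [-0.001 -0.    -1.   ] F [-0.2 -0.1  0. ] w 44.3 gf 31.2
rot [-0.  0. -0.] twist/row [-0.0009, 0.0, -0.0002]
[0.6, 2.6, 45.9]
```

```bash
python3 -m handwheel '{"twist":[[0,0,0],[0,0,0],[0,0,0],[0,0,0],[0,0,0]],"dp":[[0.8,2.4,35],[0,0,18],[0,0,10],[0,0,6],[0,0,0]],"gripper":[40,40,40,40,40]}'
python3 -m handwheel '{"twist":[[0,0,0],[0,0,0],[0,0,0],[0,0,0],[0,0,0]],"dp":[[0,0,4],[0,0,4],[0,0,4],[0,0,2],[0,0,0]],"gripper":[40,40,40,40,40]}'

```

```text
time_s: 26.42
tool_pos: [625.6, 265.1, 77.3]
eef_rot: [0.0, 0.589, 0.808, 0.0]
wrist_force: [0.2, -0.1, -0.0]
gripper_width: 44.4
gripper_force: 31.2
time_s: 27.05
tool_pos: [625.4, 265.1, 62.9]
eef_rot: [-0.0, 0.588, 0.809, -0.0]
wrist_force: [-0.1, -0.1, -0.1]
gripper_width: 44.7
gripper_force: 31.2
```

```bash
python3 -m handwheel '{"twist":[[0,0,0],[0,0,0],[0,0,0],[0,0,0]],"dp":[[0,0,1.5],[0,0,1],[0,0,0.7],[0,0,0]],"gripper":[40,40,40,40]}'

```

```text
time_s: 27.55
tool_pos: [625.6, 265.1, 60.4]
eef_rot: [0.0, 0.588, 0.809, 0.0]
wrist_force: [-2.2, -1.2, 7.0]
gripper_width: 44.8
gripper_force: 31.8
```

```bash
python3 -m handwheel '{"twist":[[0,0,0],[0,0,0],[0,0,0],[0,0,0],[0,0,0]],"dp":[[0,0,0],[0,0,0],[0,0,0],[0,0,0],[0,0,-10]],"gripper":[55,65,75,85,85]}'
python3 -m handwheel '{"twist":[[0,0,0],[0,0,0],[0,0,0],[0,0,0],[0,0,0]],"dp":[[0,0,-50],[0,0,-50],[0,0,-40],[0,0,0],[0,0,0]],"gripper":[85,85,85,85,85]}'
python3 - <<'E'
from h import *
c,im,d=shot("w12"); X=cloud(c,d)
r=np.hypot(X[...,0]-624.8,X[...,1]-264.8)
for z0,z1 in ((68,80),(52,62)):
    k=(r<32)&(X[...,2]>z0)&(X[...,2]<z1); Q=X[k]; print(z0,k.sum(),np.percentile(Q,[2,50,98],axis=0).round(1).tolist())
k=(r>18)&(r<25); print("ring z pct",np.nanpercentile(X[k][:,2],[10,50,90]).round(1))
# fit plane/circle to ring top
k=(r<27)&(r>15)&(X[...,2]>69)&(X[...,2]<78); Q=X[k]; A=np.c_[2*Q[:,:2],np.ones(len(Q))]; s=np.linalg.lstsq(A,(Q[:,:2]**2).sum(1),rcond=None)[0]; print("ring c",s[:2].round(1)); print("plane",np.linalg.lstsq(np.c_[Q[:,:2]-s[:2],np.ones(len(Q))],Q[:,2],rcond=None)[0].round(3))
plan(450,-168,215,17.9,8)
E
```

```text
time_s: 28.18
tool_pos: [625.1, 264.9, 69.6]
eef_rot: [-0.0, 0.588, 0.809, -0.001]
wrist_force: [-0.4, 0.7, -0.1]
gripper_width: 85.0
gripper_force: 0.0
time_s: 28.8
tool_pos: [625.2, 265.1, 209.9]
eef_rot: [-0.0, 0.588, 0.809, -0.0]
wrist_force: [0.5, -0.6, -0.3]
gripper_width: 84.8
gripper_force: 0.0
t 28.8 pos [625.2 265.1 209.9] yawY 17.91 zax [-0.  0. -1.] F [ 0.5 -0.6 -0.3] w 84.8 gf 0.0
68 928 [[605.0, 242.0, 68.6], [625.2, 266.6, 72.3], [647.8, 285.2, 79.4]]
52 1388 [[599.6, 244.4, 53.6], [623.0, 270.6, 56.7], [650.9, 290.1, 61.9]]
ring z pct [ 56.4  71.9 287.8]
ring c [626.4 263.6]
plane [-0.0000e+00 -1.0000e-03  7.2168e+01]
rot [-0.1  0.   0. ] twist/row [-0.0001, 0.0, 0.0]
[-44.8, -37.5, -0.7]
[-44.8, -37.5, -0.7]
[-44.8, -37.5, -0.7]
[-44.8, -37.5, -0.7]
[-44.8, -37.5, -0.7]
[-44.8, -37.5, -0.7]
[-44.8, -37.5, -0.7]
[-44.8, -37.5, -0.7]
```

```bash
python3 -m handwheel '{"twist":[[0,0,0],[0,0,0],[0,0,0],[0,0,0],[0,0,0]],"dp":[[-45,-37.5,0],[-45,-37.5,0],[-45,-37.5,0],[-45,-37.5,0],[-45,-37.5,0]],"gripper":[85,85,85,85,85]}' >/dev/null
python3 -m handwheel '{"twist":[[0,0,0],[0,0,0],[0,0,0],[0,0,0],[0,0,0]],"dp":[[-45,-37.5,0],[-45,-37.5,0],[-44,-37.5,0],[0,0,0],[0,0,0]],"gripper":[85,85,85,85,85]}'
python3 -m handwheel '{"twist":[[0,0,0]],"dp":[[0,0,0]],"gripper":[85]}' >/dev/null
python3 - <<'E'
from h import *
c,im,d=shot("w13"); X=cloud(c,d); print(proj(c,[450,-167,50])); seg(im,u0=180,u1=460)
r=np.hypot(X[...,0]-450,X[...,1]+167)
v,u=np.mgrid[:400,:640]
for z0,z1 in ((45,54),(11,20)):
    k=(r<40)&(X[...,2]>z0)&(X[...,2]<z1); Q=X[k]; print(z0,k.sum(),np.percentile(Q,[2,50,98],axis=0).round(1).tolist(),u[k].min(),u[k].max(),v[k].min(),v[k].max(),u[k].mean().round(1),v[k].mean().round(1))
E
```

```text
time_s: 30.1
tool_pos: [450.2, -168.4, 209.4]
eef_rot: [-0.0, 0.589, 0.808, -0.0]
wrist_force: [0.1, 0.6, -0.0]
gripper_width: 84.8
gripper_force: 0.0
t 30.23 pos [ 450.7 -167.6  209.5] yawY 18.01 zax [-0.001  0.    -1.   ] F [0.2 0.  0.6] w 85.3 gf 0.0
[318.63125269 177.83808145]
area 1947.5 box (289, 147, 51, 51) ell [array([314.6, 172.3]), array([49.5, 50.2]), np.float64(3.6)]
45 517 [[436.9, -183.3, 45.3], [447.4, -172.7, 48.3], [458.1, -162.6, 49.8]] 301 327 170 195 314.0 182.3
11 1184 [[424.8, -195.9, 13.1], [444.4, -166.2, 15.5], [470.3, -149.9, 17.2]] 290 339 149 197 314.7 169.2
```

```bash
python3 - <<'E'
from h import *
z=np.load("pics/w13.npz"); c=[z[f"c{i}"] for i in range(4)]
print(atz(c,[(314,182.3)],49).round(1),atz(c,[(314.5,172.8),(289,172.5),(340,172.5)],16).round(1).tolist())
plan(447.3,-171.2,30,17.9,1)
E
```

```text
[[ 447.4 -172.5   49. ]] [[447.3, -172.2, 16.0], [423.3, -179.7, 16.0], [471.1, -164.1, 16.0]]
rot [-0.  -0.   0.1] twist/row [-0.0004, -0.0003, 0.002]
[-2.4, -4.3, 179.6]
```

```bash
python3 -m handwheel '{"twist":[[0,0,0],[0,0,0],[0,0,0],[0,0,0],[0,0,0]],"dp":[[-3.4,-4.6,40],[0,0,50],[0,0,50],[0,0,38],[0,0,9]],"gripper":[85,85,75,65,55]}' 60
python3 -m handwheel '{"twist":[[0,0,0],[0,0,0],[0,0,0],[0,0,0],[0,0,0]],"dp":[[0,0,0],[0,0,0],[0,0,0],[0,0,0],[0,0,0]],"gripper":[45,35,22,18,18]}' 60
python3 -m handwheel '{"twist":[[0,0,0],[0,0,0],[0,0,0]],"dp":[[0,0,0],[0,0,0],[0,0,0]],"gripper":[18,18,18]}'
```

```text
time_s: 30.9
tool_pos: [446.2, -172.5, 21.1]
eef_rot: [-0.002, 0.588, 0.809, -0.001]
wrist_force: [-0.5, -0.1, 0.5]
gripper_width: 55.0
gripper_force: 0.0
time_s: 31.52
tool_pos: [447.8, -173.4, 24.4]
eef_rot: [0.001, 0.588, 0.809, 0.001]
wrist_force: [-3.4, 2.1, 15.7]
gripper_width: 23.9
gripper_force: 58.0
time_s: 31.9
tool_pos: [447.8, -173.5, 24.4]
eef_rot: [0.001, 0.588, 0.809, 0.001]
wrist_force: [-3.4, 1.6, 16.0]
gripper_width: 24.4
gripper_force: 58.0
```

```bash
python3 -m handwheel '{"twist":[[0,0,0],[0,0,0],[0,0,0],[0,0,0],[0,0,0]],"dp":[[0,0,-10],[0,0,-45],[0,0,-50],[0,0,-45],[0,0,0]],"gripper":[18,18,18,18,18]}'
python3 -c "
from h import *
c,im,d=shot('w14')
plan(624.9,263.9,172,17.9,8)"
```

```text
time_s: 32.52
tool_pos: [448.5, -173.7, 176.3]
eef_rot: [0.003, 0.588, 0.809, 0.001]
wrist_force: [0.1, -0.0, -2.6]
gripper_width: 24.1
gripper_force: 59.8
t 32.52 pos [ 448.5 -173.7  176.3] yawY 17.91 zax [ 0.006 -0.001 -1.   ] F [ 0.1 -0.  -2.6] w 24.1 gf 59.8
rot [0.2 0.1 0. ] twist/row [0.0004, 0.0001, 0.0]
[45.2, 37.9, 0.4]
[45.2, 37.9, 0.4]
[45.2, 37.9, 0.3]
[45.2, 37.9, 0.3]
[45.2, 37.9, 0.3]
[45.2, 37.9, 0.3]
[45.2, 37.9, 0.3]
[45.2, 37.9, 0.3]
```

```bash
python3 -m handwheel '{"twist":[[0,0,0],[0,0,0],[0,0,0],[0,0,0],[0,0,0]],"dp":[[45,38,0],[45,38,0],[45,38,0],[45,38,0],[45,38,0]],"gripper":[18,18,18,18,18]}' >/dev/null
python3 -m handwheel '{"twist":[[0,0,0],[0,0,0],[0,0,0],[0,0,0],[0,0,0]],"dp":[[45,38,0],[45,38,0],[45,38,0],[0,0,0],[0,0,0]],"gripper":[18,18,18,18,18]}'
python3 -m handwheel '{"twist":[[0,0,0],[0,0,0]],"dp":[[0,0,0],[0,0,0]],"gripper":[18,18]}' >/dev/null
python3 -c "
from h import *
c,im,d=shot('w15')
plan(624.9,263.9,120,17.9,1)
R,t,_=pose(); X=(cloud(c,d)-t)@R
k=(X[...,2]>-9)&(X[...,2]<12)&(np.hypot(X[...,0],X[...,1])<32); Q=X[k]; print(len(Q),np.percentile(Q,[2,50,98],axis=0).round(1).tolist())
"
```

```text
time_s: 33.83
tool_pos: [625.0, 261.8, 171.3]
eef_rot: [-0.0, 0.589, 0.808, -0.001]
wrist_force: [-0.0, -0.6, -3.3]
gripper_width: 23.9
gripper_force: 60.0
t 34.08 pos [625.6 261.7 173. ] yawY 17.83 zax [-0. -0. -1.] F [ 0.   0.6 -2.2] w 23.4 gf 60.0
rot [ 0.  -0.  -0.1] twist/row [0.0001, -0.0001, -0.0009]
[2.1, -0.2, 53.1]
4001 [[2.3, -22.3, -8.3], [11.9, 0.2, 8.8], [23.5, 22.8, 11.1]]
```

```bash
python3 -m handwheel '{"twist":[[0,0,0],[0,0,0],[0,0,0],[0,0,0],[0,0,0]],"dp":[[2.3,0,30],[0,0,15],[0,0,8],[0,0,5],[0,0,0]],"gripper":[18,18,18,18,18]}'
python3 -m handwheel '{"twist":[[0,0,0],[0,0,0],[0,0,0],[0,0,0]],"dp":[[0,0,3],[0,0,3],[0,0,2],[0,0,0]],"gripper":[18,18,18,18]}'

```

```text
time_s: 34.75
tool_pos: [625.1, 264.8, 115.1]
eef_rot: [0.0, 0.589, 0.808, 0.0]
wrist_force: [0.2, 0.0, -1.9]
gripper_width: 23.8
gripper_force: 60.0
time_s: 35.25
tool_pos: [624.9, 264.8, 106.8]
eef_rot: [-0.0, 0.588, 0.809, -0.0]
wrist_force: [0.2, -0.5, -2.0]
gripper_width: 24.1
gripper_force: 60.0
```

```bash
python3 -m handwheel '{"twist":[[0,0,0],[0,0,0],[0,0,0],[0,0,0]],"dp":[[-0.7,0,3],[0,0,3],[0,0,1.5],[0,0,0]],"gripper":[18,18,18,18]}'
python3 -m handwheel '{"twist":[[0,0,0],[0,0,0],[0,0,0]],"dp":[[0,0,1],[0,0,0.6],[0,0,0]],"gripper":[18,18,18]}'

```

```text
time_s: 35.75
tool_pos: [625.1, 264.2, 99.3]
eef_rot: [-0.0, 0.588, 0.809, -0.0]
wrist_force: [0.3, -0.3, -3.0]
gripper_width: 23.8
gripper_force: 60.0
time_s: 36.12
tool_pos: [625.3, 264.3, 98.5]
eef_rot: [0.0, 0.588, 0.809, 0.0]
wrist_force: [-3.5, -0.9, 6.6]
gripper_width: 24.0
gripper_force: 61.1
```

Seated at the expected height (98.5). I'll release and check by depth.

```bash
python3 -m handwheel '{"twist":[[0,0,0],[0,0,0],[0,0,0],[0,0,0],[0,0,0]],"dp":[[0,0,0],[0,0,0],[0,0,0],[0,0,0],[0,0,-10]],"gripper":[30,40,55,70,80]}'
python3 -m handwheel '{"twist":[[0,0,0],[0,0,0],[0,0,0],[0,0,0],[0,0,0]],"dp":[[0,0,-40],[0,0,-50],[0,0,-50],[0,0,0],[0,0,0]],"gripper":[85,85,85,85,85]}'
python3 - <<'E'
from h import *
c,im,d=shot("w16"); X=cloud(c,d); r=np.hypot(X[...,0]-624.8,X[...,1]-264.8)
def fit(n,z0,z1,rm):
    k=(r<rm)&(X[...,2]>z0)&(X[...,2]<z1); Q=X[k]; m=Q[:,:2].mean(0); print(n,k.sum(),"mean",Q.mean(0).round(1),"pct",np.percentile(Q[:,:2],[2,98],axis=0).round(1).tolist(),"plane",np.linalg.lstsq(np.c_[Q[:,:2]-m,np.ones(len(Q))],Q[:,2],rcond=None)[0].round(3))
fit("knob",120,127,20); fit("foot top",86,93,32); fit("die top",54,60,32); fit("plate",39,46,60)
E
```

```text
time_s: 36.75
tool_pos: [624.8, 264.0, 107.5]
eef_rot: [-0.0, 0.588, 0.809, -0.001]
wrist_force: [0.0, 0.1, 0.2]
gripper_width: 79.8
gripper_force: 0.0
time_s: 37.38
tool_pos: [624.9, 264.2, 247.9]
eef_rot: [-0.0, 0.588, 0.809, 0.0]
wrist_force: [-0.9, 0.7, -1.4]
gripper_width: 85.1
gripper_force: 0.0
t 37.38 pos [624.9 264.2 247.9] yawY 17.91 zax [-0.  0. -1.] F [-0.9  0.7 -1.4] w 85.1 gf 0.0
knob 592 mean [625.6 264.9 122.3] pct [[615.6, 254.6], [635.6, 274.8]] plane [ 1.00000e-03 -2.00000e-02  1.22258e+02]
foot top 1421 mean [624.  269.2  89.4] pct [[602.7, 241.9], [648.2, 287.7]] plane [-1.0000e-03 -7.0000e-03  8.9419e+01]
die top 383 mean [618.8 280.5  56.3] pct [[598.8, 256.6], [648.9, 290.5]] plane [2.0000e-03 1.0000e-03 5.6343e+01]
plate 3868 mean [620.9 274.   42.5] pct [[584.3, 208.5], [664.0, 321.8]] plane [-2.0000e-03 -1.0000e-03  4.2546e+01]
```

All heights match (124, 91, 58 and 44 mm, less the usual 1.7 mm depth bias), and the surfaces are level and centred. Handing in.

```bash
python3 -c "
from plant import sign_off
print(sign_off())"
```

```text
the job is handed in; nothing more can be done
None
```

I built the press tool and handed it in at about 37 s of robot time: plate on both pins, then collar, larger ring and pusher. Depth checks before hand-in showed it level, centred and at the right heights; the verdict wasn't shown.

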